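Load the specimen tray into the hardness tester

TASK

Load the hardness tester: take the tray that carries the four red specimens from the sloped rack, hook its tongue under the orange lip at the back of the stage pocket while its front is still up (the stage has been parked roughly, so feel for the back wall), then swing the front down and press it until the spring catch snaps over the front edge and the tray lies flat and fully home. Let go of it, do not force or drop it onto the stage, and leave the empty tray and everything else on the bench where they are.

Things in the scene. Friction and masses are not known exactly. Their poses are not given: they have to be found in the camera images.
- seat (a point): Fixed point on the tester: centre of the pocket's floor when the stage is in the middle of its loading range; level, 170 mm above the bench. +x runs into the machine, to the orange lip; z up. The dark stage (pocket, lip, catch) is clamped where it was parked by hand, up to 20 mm further in or out along x; y and height hold. Side rails 7 mm high, inner faces at y = -58.5 and 58.5 mm; rear wall, to be felt, at x = 61.5 mm plus that offset
- lip (a point): Mark for the middle of the front end of the lip's flat underside, 55 mm from seat, 7 mm above the floor; the real lip is shifted with the stage. Orange sheet 117 mm wide; flat part reaches 30 mm behind this point, top 11 mm above the floor. In front its edge is turned up 32 degrees as a lead-in, ending 7.7 mm before this point, underside 11.7, top 14.3 mm above the floor
- catch_mark (a point): Mark for the tip of the catch's rounded nose, at the middle of the pocket's front: x = -57 mm from seat, 9.7 mm above the floor; shifted with the stage. Steel, 22 mm wide, red end. It overhangs a seated tray's front edge by 3 mm, underside 7.2 mm above the floor. Above it a ramp 30 degrees from vertical leads up and outwards, to 24 mm above the floor
- catch (a joint): Spring catch, 0 = home, grows (m, to 0.009) as it is pushed out to the front (-x of seat). The spring starts at 2.8 N and gains 0.35 N per mm; pressing the tray's front down past it takes about 5 to 10 N at the press pad, then it snaps back over the edge. A tray merely laid on it stays up on its ramp, the underside of its front 12 to 17 mm above the floor
- tray_grip (a point): Centre of the blue grip bar of the tray with four red specimens: the point to grasp. Axes are the tray's: +x to its tongue (rear), z out of its top. The bar is in the middle of the plate: 14 mm thick (x), 44 mm long (y), from 6 to 42 mm above the underside; this point is 30 mm above the underside. The tray starts leaning 40 degrees on the rack, tongue at the lower end
- tray: That tray, origin at the centre of its underside. Aluminium plate 120 mm (x) by 112 mm (y), 6 mm thick, but only 4 mm in its tongue: the last 10 mm at +x, full width, flush below. Specimens fixed in it, 30 mm across, tops 26 mm above the underside, centred at x = -31 and 29, y = -37 and 37 mm. 0.3 to 0.45 kg
- tongue_edge (a point): Middle of the end face of that tray's tongue: x = 60 mm, 2 mm above its underside. Axes as tray_grip
- front_edge (a point): Middle of the top of that tray's front edge: x = -60 mm, 6 mm above its underside. Axes as tray_grip
- press_pad (a point): Flat blue pad, 24 by 30 mm, on the plate between grip bar and front edge, where the front is pressed down: x = -36 mm, 6 mm above the underside. Axes as tray_grip
- tester: The tester, 600 mm deep, 200 mm wide, 570 mm high, fixed; origin on the bench below seat, same axes. Nothing stands above the pocket: its head is 180 mm wide and starts at x = 240 mm, 370 mm above the bench (an eyepiece reaches forward to x = 195 mm at 455 mm); below it the turret, from x = 263 mm, 286 mm above the bench
- empty_tray_grip (a point): Centre of the blue grip bar of the other tray on the rack: the same plate, tongue and bar, with four empty black round places instead of specimens. Leave it alone
- empty_tray: The empty tray; origin at the centre of its underside
- rack: Fixed grey rack for two trays side by side, 290 mm wide, 100 mm high; its face slopes 40 degrees down towards its +x, where a ledge 6 mm above the face stops the tongues. Strips 10 mm high run up the slope at y = -142, 0 and 142 mm, about 10 mm clear of the trays' sides. Origin on the bench
- ref_block: Steel hardness reference block, a disc 64 mm across, 12 mm high; origin under its centre. Leave alone
- alcohol: White bottle, 60 mm across, 140 mm high; origin under its centre. Leave alone
- loupe: Black loupe, 42 mm across, 38 mm high; origin under its centre. Leave alone
- spare_mount: Single red specimen on the bench, 30 mm across, 20 mm high; origin under its centre. Leave alone
- dish: White dish, 90 mm across, 22 mm high; origin under its centre. Leave alone
- hex_driver: Screwdriver lying on the bench. Leave alone
- block_case: Dark wooden case 110 x 70 x 35 mm; origin under its centre. Leave alone
Mind the look-alikes: they are no part of the job. What is shaped like the tray but yellow is not meant.

How it is judged:
By the outcome, as a careful person would: the job done as asked, in the order asked, and still so for the second after the job is handed in, with the robot touching nothing.
It also fails if it takes over 53 s, if anything falls off the work surface, if the arm or the gripper's body presses on something with over 40 N, if the wrist force passes 120 N, or if a joint passes its speed limit or range.

ROBOT

A 6-joint arm with a two-finger parallel gripper is mounted at the origin on the work surface. World frame = base frame: x ahead of the robot, y to its left, z up, the work surface at z = 0. Lengths are in m, angles in degrees, forces in N, time in s.
With the tool pointing down it reaches from about 0.3 to 0.75 m from the base axis. Payload 8.5 kg.
Tool frame: the origin (TCP) lies at the very end of the fingers, on their centre line; the grasp point (between the pads) lies 19 mm behind it; z points along the fingers, y is the line along which they close (so a half turn about z gives the same grasp; the last joint's range is limited). The gripper opens to 85 mm and grips with 20 to 120 N. Pads are 22 mm wide; open, the fingers measure 114 mm over their backs; the gripper's body (76 mm by 85 mm) begins 54 mm behind the grasp point. The pads swing forward as they close: fully open they stand 13 mm farther back than shut.
Start: joints at [55.502, 21.807, 74.336, -0, 83.858, -12.336], TCP at [0.207, 0.509, 0.231] pointing down, gripper open.
Joint ranges: [-178.18, 178.18], [-50.72, 133.34], [12.68, 142.11], [-81.47, 261.47], [9.98, 163.14], [-165.26, 165.26]. Speed limits (degrees/s): [136.94, 136.94, 180, 180, 180, 180].

INTERFACE

Orientations are given as a 3x3 rotation matrix whose columns are the frame's x, y, z axes.
In Python, from workcell import monitor, optics, order gives the robot as it stands.
- The arm moves only by the shell command python3 -m pendant 'ROWS' [OPENING] [FORCE]. ROWS is a JSON object of lists of equal length, an entry for each row: "xyz": the shift along the tool's x, y, z scaled (see below), a list of three; "twist": the turn, a rotation vector about the tool's x, y, z scaled (see below), a list of three. In form: {"xyz": [[dx, dy, dz], ...], "twist": [[wx, wy, wz], ...]}. A call has 1 to 5 rows; each row shifts and turns the commanded pose from where the row before left it, along the tool's axes as they then stand; what a row does not reach is not made up. The controller multiplies each number of a shift by 0.12 m and each number of a turn by 6 degrees. A row lasts 1/12 s, in which the tool goes at most 41.7 mm and 7.16 degrees, less where a joint would pass 70% of its speed; a pose out of reach is approached as far as the arm can. A call with a number of a shift or a turn outside -1 to 1 is refused whole. A call with a gripper value outside its range is refused whole. OPENING is the closure, from 0 (fully open) to 1 (shut), set as the call begins (- or left out, the last holds). The fingers move at their own pace and stop on an object; FORCE is the grip in N (left out, the last holds). Time passes only in rows, so rows that do not move let the fingers close. It gives the time, the measured TCP pose, the force, the opening and the grip force at its end, in the units of the state.
- monitor.get_state(): the state, without advancing time (a new reading comes with each control period).
- optics.camera(name): name is "scene" or "top"; returns the picture (480x640x3 uint8, blue, green, red); there is no depth.
- optics.camera_model(name): a dict with "fx", "fy", "cx", "cy" (pixels), "distortion" ([k1, k2, p1, p2, k3] as OpenCV has them; the pictures are not rectified), "rvec" (rotation vector, rad) and "tvec" (3), from world to camera coordinates, as OpenCV has them. Camera axes: x right, y down, z forward; pixel columns grow to the right and rows downward; lengths in m; the calibration is good to about 2 mm. A picture is of the moment at which its call begins. camera_model takes no time and is no camera call.
- order.job_done(): hands the job in; it is judged then, once.
The state is a dict: "t": time; "q": joint angles; "joint_velocities": joint speeds; "joint_torque": joint torques, N m; "tool_pos": TCP position; "tool_rot": TCP orientation; "contact_force": force on the tool from outside, world axes, zero at the start; "moment": the same for the moment, N m; "finger_gap": opening from 0.0 (shut) to 1.0 (fully open); "grasp_force": force on a finger pad.
Only numpy, scipy, OpenCV 4.12 (cv2) and the standard library are available. Lean on these libraries where they do the work, as an engineer would, in place of code of your own. Each camera call takes 0.05 s, during which the arm holds its last target. There are 200 camera calls.

## Working session

There is one attempt and no reset: what is moved stays moved. The work goes in short steps, Python scripts to look and compute and a shell command to move; the robot and the scene stay as the last step left them, time stands still between calls to the robot, and variables do not carry over. Pictures are saved under pics/ and viewed, at most 13 in all, crops included, and the job is handed in when it is done.

```bash
ls; mkdir -p pics
python3 - <<'E'
from workcell import monitor, optics
import cv2
for n in("scene","top"):
    cv2.imwrite(f"pics/{n}0.png",optics.camera(n)); print(optics.camera_model(n))
print(monitor.get_state())
E
```

```text
pics
{'fx': 434.9258818208366, 'fy': 434.9258818208366, 'cx': 320.23107055138263, 'cy': 240.5906416405231, 'distortion': array([-0.00794177,  0.        ,  0.        ,  0.        ,  0.        ]), 'rvec': array([ 2.34717821,  1.03882498, -0.32507925]), 'tvec': array([-0.21580618, -0.33660441,  1.32663565])}
{'fx': 611.6036984936864, 'fy': 611.6036984936864, 'cx': 321.1975917990979, 'cy': 238.49685552699063, 'distortion': array([-0.12122075,  0.        ,  0.        ,  0.        ,  0.        ]), 'rvec': array([ 2.1864491 , -2.21934939,  0.08363312]), 'tvec': array([-0.19108843,  0.49609326,  1.58269149])}
{'t': 0.1, 'q': array([ 5.55032360e+01,  2.18376504e+01,  7.43786548e+01, -2.03563550e-03,
        8.38561018e+01, -1.23344115e+01]), 'joint_velocities': array([ 0.05045745, -0.09826323, -0.21254891,  0.01351279, -0.198292  ,
       -0.01797256]), 'joint_torque': array([ 5.01582559e-03, -4.49213755e+01, -2.31655884e+01, -9.34926538e-05,
        3.65324158e-03, -7.73030450e-06]), 'tool_pos': array([0.20733136, 0.50915478, 0.23077897]), 'tool_rot': array([[-9.26120016e-01,  3.77228372e-01, -6.86618963e-04],
       [ 3.77228923e-01,  9.26119437e-01, -1.06152877e-03],
       [ 2.35452397e-04, -1.24211558e-03, -9.99999201e-01]]), 'contact_force': array([-0.7644411 , -0.59981775,  0.7504532 ]), 'moment': array([ 0.02790576,  0.01742683, -0.00392179]), 'grasp_force': 0.0, 'finger_gap': 0.9963308823820091}
```

View pics/scene0.png

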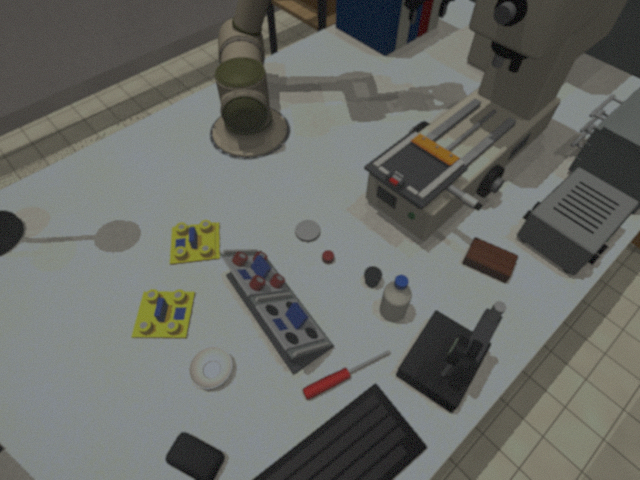

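View pics/top0.png

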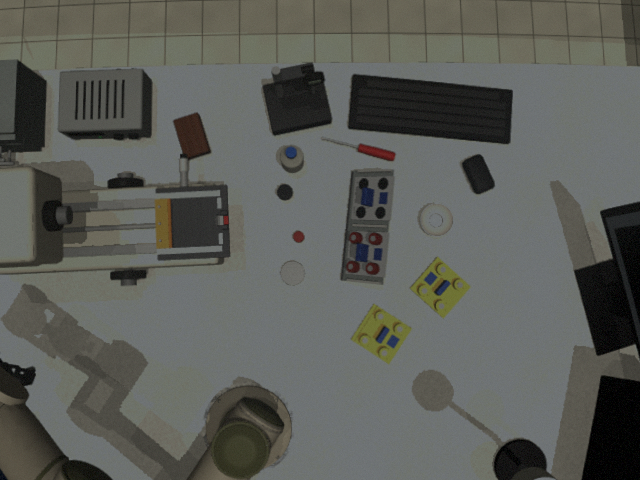

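```bash
cat > crop.py <<'E'
import cv2, numpy as np
def crop(img,x0,y0,w,h,s):
    c=cv2.resize(img[y0:y0+h,x0:x0+w],None,fx=s,fy=s,interpolation=cv2.INTER_CUBIC)
    c=cv2.convertScaleAbs(c,alpha=1.6)
    for i in range(0,w,10):
        cv2.line(c,(i*s,0),(i*s,6),(0,255,255),1)
        if (x0+i)%20==0: cv2.putText(c,str(x0+i),(i*s,16),0,.35,(0,255,255),1)
    for j in range(0,h,10):
        cv2.line(c,(0,j*s),(6,j*s),(0,255,255),1)
        if (y0+j)%20==0: cv2.putText(c,str(y0+j),(8,j*s+4),0,.35,(0,255,255),1)
    return c
def side(a,b):
    H=max(a.shape[0],b.shape[0]); f=lambda c:cv2.copyMakeBorder(c,0,H-c.shape[0],0,0,cv2.BORDER_CONSTANT)
    return np.hstack([f(a),f(b)])
E
python3 - <<'E'
from crop import *
t=cv2.imread("pics/top0.png"); s=cv2.imread("pics/scene0.png")
cv2.imwrite("pics/c1.png",side(crop(t,340,165,60,120,5),crop(t,150,180,90,90,5)))
cv2.imwrite("pics/c2.png",side(crop(s,220,240,90,90,4),crop(s,360,120,110,110,4)))
E
```

```text
(no output)
```

View pics/c1.png

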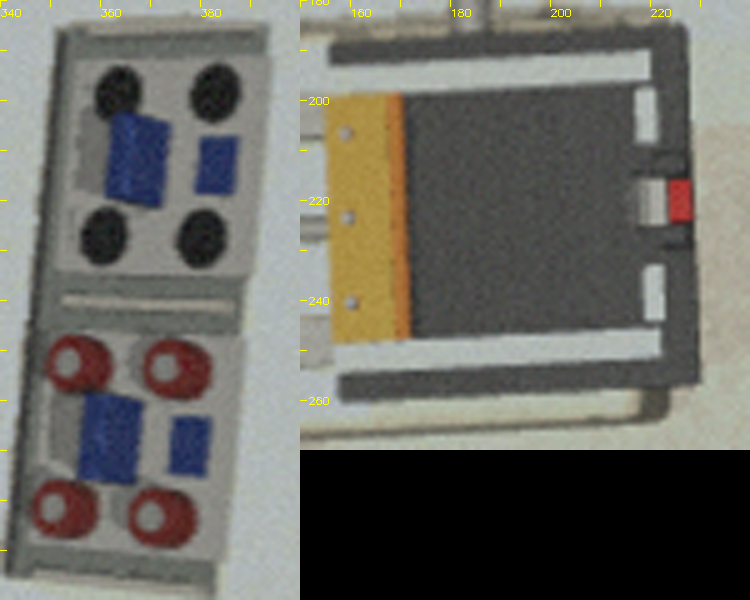

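View pics/c2.png

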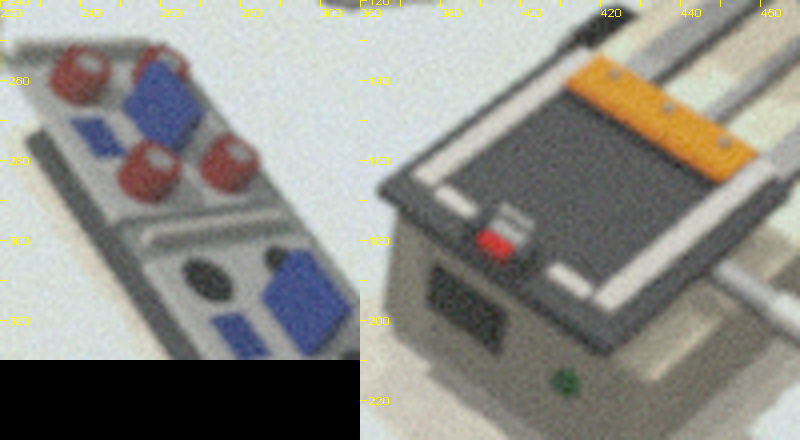

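Top view: the candidates are the silver tray with red specimens at (363,253), the empty silver tray at (370,198), and yellow look-alikes at (440,287) and (383,333). The crop confirms the lower silver tray has four red specimens, so that is the one. Stage lip is at (155–172, 199–248) and the catch nose at (217,220).

```bash
cat > fit.py <<'E'
import numpy as np, cv2
from scipy.optimize import least_squares
from scipy.spatial.transform import Rotation as R
from workcell import optics
M={n:optics.camera_model(n) for n in("top","scene")}
def proj(n,P):
    m=M[n];K=np.array([[m['fx'],0,m['cx']],[0,m['fy'],m['cy']],[0,0,1]])
    return cv2.projectPoints(np.array(P,float).reshape(-1,1,3),m['rvec'],m['tvec'],K,m['distortion'])[0][:,0]
def ray(n,uv,z):
    m=M[n];K=np.array([[m['fx'],0,m['cx']],[0,m['fy'],m['cy']],[0,0,1]])
    d=np.append(cv2.undistortPoints(np.array([[uv]],float),K,m['distortion'])[0,0],1)
    Rm=cv2.Rodrigues(m['rvec'])[0];o=-Rm.T@m['tvec'];d=Rm.T@d
    return o+d*(z-o[2])/d[2]
def fit(obs,make,x0):
    def f(x):
        T,t=make(x); r=[]
        for n in obs:
            P,U=zip(*obs[n]); r.append((proj(n,(np.array(P)/1000)@T.T+t)-np.array(U)).ravel())
        return np.concatenate(r)
    s=least_squares(f,x0,x_scale=[.01,.01,.01,.1][:len(x0)],loss='soft_l1'); return s.x,f(s.x).reshape(-1,2).round(1)
E
python3 - <<'E'
from fit import *
# tray
c=ray("top",(363,253),.09); s=ray("top",(175,222),.175); a=s-c; print(c,s,np.degrees(np.arctan2(a[1],a[0])))
tray={"top":[((29,37,26),(355,237.4)),((-31,37,26),(373.6,238.6)),((29,-37,26),(352.6,266.6)),((-31,-37,26),(371,268.4)),((-36,0,6),(377.8,254.2)),((-60,56,6),(389,232)),((-60,-56,6),(383.4,277.4))],
"scene":[((-31,-37,26),(242.5,255.8)),((-31,37,26),(259.5,279.5)),((29,37,26),(279.5,278)),((-36,0,6),(244.3,274.5))]}
import itertools
yaw0=np.arctan2(*(ray("top",(355,252),.1)-ray("top",(372,253),.1))[[1,0]])
def mk(x): return (R.from_euler('ZY',[x[3],np.radians(40)])).as_matrix(),x[:3]
def fl(o): return {n:[((p[0],-p[1],p[2]),u) for p,u in o[n]] for n in o}
for o in(tray,fl(tray)):
    x,r=fit(o,mk,[*c[:2],.05,yaw0]); print("tray",x[:3].round(4),np.degrees(x[3]).round(2),r.tolist())
st={"top":[((47.3,58.5,14.3),(170.4,198.6)),((47.3,-58.5,14.3),(172.2,247.6)),((55,58.5,11),(167.6,198.8)),((55,-58.5,11),(169.4,248.2)),((85,58.5,11),(155.4,198.6)),((85,-58.5,11),(156.6,248.4)),((-57,0,9.7),(217.4,220.2))],
"scene":[((47.3,-58.5,14.3),(412,140)),((47.3,58.5,14.3),(449.5,165.5)),((85,-58.5,11),(420,133.8)),((85,58.5,11),(459.5,158.8))]}
mk2=lambda x:(R.from_euler('Z',x[2]).as_matrix(),np.array([x[0],x[1],.17]))
for o in ({"top":st["top"]},st,fl({"top":st["top"]}),fl(st)):
    x,r=fit(o,mk2,[*s[:2],yaw0]); print("stage",x[:2].round(4),np.degrees(x[2]).round(2),r.tolist())
E
```

```text
[ 0.45134326 -0.30062346  0.09      ] [0.52832112 0.14953873 0.175     ] 80.29626230337229
tray [ 0.4478 -0.3243 -0.0231] 93.74 [[-0.1, 33.1], [-0.1, 30.4], [-0.0, -23.7], [0.1, -27.6], [0.3, 0.3], [-1.5, 43.2], [0.5, -45.0], [18.9, 42.5], [-19.3, -1.0], [-22.4, -3.4], [1.5, 20.9]]
tray [ 0.4513 -0.3147  0.0598] 83.05 [[-1.2, -0.2], [-0.3, -0.3], [-1.8, -0.4], [-0.7, -0.4], [0.1, -0.2], [-0.8, 0.1], [0.3, -0.3], [-1.3, -0.1], [-0.9, 0.4], [-0.9, 0.1], [-0.5, -0.1]]
stage [0.5326 0.1085] 88.14 [[0.3, 45.5], [0.2, -53.1], [0.2, 45.3], [0.0, -53.6], [-0.2, 45.3], [0.3, -54.0], [-1.4, -0.0]]
stage [0.5321 0.1085] 88.0 [[0.3, 45.7], [0.2, -52.9], [0.1, 45.5], [0.1, -53.4], [-0.3, 45.4], [0.3, -53.8], [-1.4, 0.2], [39.0, 27.0], [-36.6, -25.7], [41.3, 26.6], [-36.2, -24.8]]
stage [0.5274 0.1085] 92.07 [[0.3, -0.5], [0.3, 0.1], [0.1, -0.4], [0.1, -0.3], [-0.2, 0.5], [0.3, 0.1], [-1.4, 0.5]]
stage [0.5283 0.1084] 91.59 [[0.5, -1.1], [0.1, -0.4], [0.4, -1.0], [-0.1, -0.8], [0.0, -0.2], [0.1, -0.5], [-1.4, 0.3], [-2.3, -0.9], [0.1, -0.9], [-0.6, -1.0], [-0.4, -1.3]]
```

```bash
cat > ov.py <<'E'
from fit import *; from crop import *
def ov(n,img,x0,y0,w,h,s,T,t,polys):
    c=cv2.convertScaleAbs(cv2.resize(img[y0:y0+h,x0:x0+w],None,fx=s,fy=s,interpolation=cv2.INTER_CUBIC),alpha=1.6)
    for p in polys:
        q=(proj(n,(np.array(p)/1000)@T.T+t)-[x0-.5,y0-.5])*s
        cv2.polylines(c,[q.round().astype(int)],True,(0,255,0),1)
    return c
rect=lambda x,y,z:[(x[0],y[0],z),(x[1],y[0],z),(x[1],y[1],z),(x[0],y[1],z)]
circ=lambda x,y,z,r:[(x+r*np.cos(a),y+r*np.sin(a),z) for a in np.linspace(0,6.28,24)]
TR=[rect((-60,60),(-56,56),6),rect((-7,7),(-22,22),42),rect((-48,-24),(-15,15),6)]+[circ(x,y,26,15) for x in(-31,29) for y in(-37,37)]
ST=[rect((47.3,85),(-58.5,58.5),12),rect((-60,47.3),(-58.5,58.5),7),rect((-80,-57),(-11,11),9.7)]
E
python3 - <<'E'
from ov import *
t=cv2.imread("pics/top0.png"); s=cv2.imread("pics/scene0.png")
T=R.from_euler('ZY',[np.radians(83.05),np.radians(40)]).as_matrix();p=np.array([.4513,-.3147,.0598])
T2=R.from_euler('Z',np.radians(91.8)).as_matrix();p2=np.array([.5278,.1085,.17])
a=side(ov("top",t,340,225,55,60,7,T,p,TR),ov("scene",s,220,240,70,60,6,T,p,TR))
b=side(ov("top",t,152,187,80,70,5,T2,p2,ST),ov("scene",s,365,125,100,75,4,T2,p2,ST))
cv2.imwrite("pics/o1.png",side(a.transpose(1,0,2),b.transpose(1,0,2)).transpose(1,0,2)[:600,:800])
print(a.shape,b.shape)
E
```

```text
(420, 805, 3) (350, 800, 3)
```

View pics/o1.png

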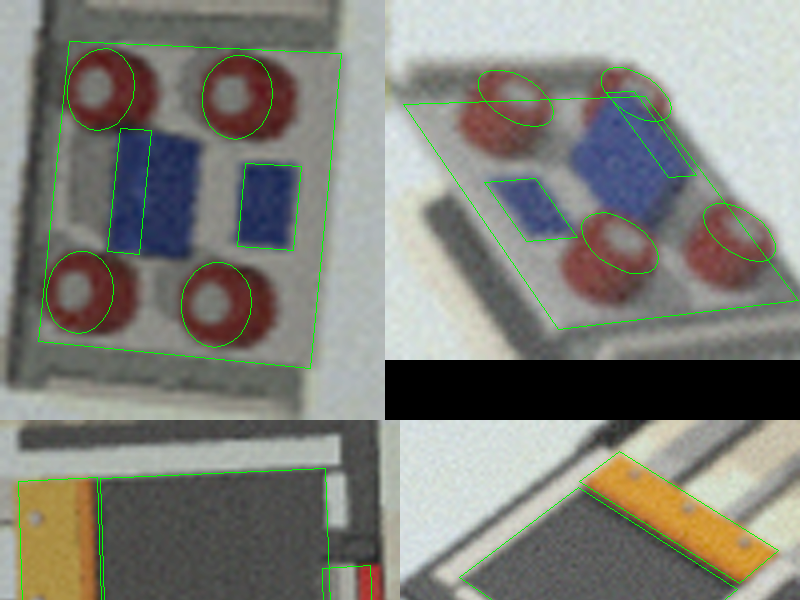

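Run:
```python
from ov import *
box=lambda x,y,z:[(a,b,c) for a in x for b in y for c in z]
cyl=lambda x,y:circ(x,y,6,15)+circ(x,y,26,15)
def hc(n,P,T,t):
    q=proj(n,(np.array(P)/1000)@T.T+t).astype(np.float32); h=cv2.convexHull(q); m=cv2.moments(h); return np.array([m['m10'],m['m01']])/m['m00'],m['m00']
ims={n:cv2.imread(f"pics/{n}0.png") for n in M}
hsv={n:cv2.cvtColor(ims[n],cv2.COLOR_BGR2HSV) for n in M}
bl={n:cv2.inRange(hsv[n],(105,120,40),(130,255,255)) for n in M}
rd={n:cv2.inRange(hsv[n],(0,90,30),(8,255,255))|cv2.inRange(hsv[n],(172,90,30),(180,255,255)) for n in M}
og={n:cv2.inRange(hsv[n],(8,110,60),(28,255,255)) for n in M}
def cent(mask,near,fill=True):
    mask=cv2.morphologyEx(mask,cv2.MORPH_CLOSE,np.ones((3,3),np.uint8))
    k,l,st,ce=cv2.connectedComponentsWithStats(mask)
    ok=[i for i in range(1,k) if st[i,4]>15]
    i=min(ok,key=lambda i:np.hypot(*(ce[i]-near)))
    c,_=cv2.findContours((l==i).astype(np.uint8),cv2.RETR_EXTERNAL,cv2.CHAIN_APPROX_NONE)
    b=np.zeros_like(mask);cv2.drawContours(b,c,-1,1,-1);ys,xs=b.nonzero();return np.array([xs.mean(),ys.mean()]),len(xs)
mk=lambda x:(R.from_euler('ZY',[x[3],np.radians(40)]).as_matrix(),x[:3])
parts=[("pad",bl,rect((-48,-24),(-15,15),6)),("bar",bl,box((-7,7),(-22,22),(6,42)))]+[(f"s{x},{y}",rd,cyl(x,y)) for x in(-31,29) for y in(-37,37)]
x0=np.array([.4513,-.3147,.0598,np.radians(83.05)])
obs=[]
for n in M:
    for nm,mk_,P in parts:
        if n=="scene" and nm=="s29,37" or nm=="s29,-37" and n=="scene": pass
        q,A=hc(n,P,*mk(x0)); c,B=cent(mk_[n],q); print(n,nm,q.round(1),c.round(1),int(A),B)
        if .75<B/A<1.3: obs.append((n,P,c))
f=lambda x:np.concatenate([hc(n,P,*mk(x))[0]-c for n,P,c in obs])
for sel in("both","top"):
    ob=obs; g=(lambda x:np.concatenate([hc(n,P,*mk(x))[0]-c for n,P,c in obs if sel=="both" or n==sel]))
    s=least_squares(g,x0,x_scale=[.01,.01,.01,.1],diff_step=1e-4,loss='soft_l1'); print(sel,s.x[:3].round(4),np.degrees(s.x[3]).round(2),g(s.x).reshape(-1,2).round(1).tolist())
lip=rect((55,85),(-58.5,58.5),11)+rect((47.3,47.3),(-58.5,58.5),14.3)
mk2=lambda x:(R.from_euler('Z',np.radians(91.8)).as_matrix(),np.array([*x,.17]))
o=[]
for n in M:
    q,A=hc(n,lip,*mk2([.5278,.1085])); c,B=cent(og[n],q); print(n,q,c,A,B); o.append((n,c))
for oo in(o,o[:1],o[1:]):
    g=lambda x:np.concatenate([hc(n,lip,*mk2(x))[0]-c for n,c in oo]); s=least_squares(g,[.5278,.1085],diff_step=1e-4); print(s.x,g(s.x))
# stage yaw: fit line of lip front edge pixels in top
m=og["top"].copy(); ys=np.arange(203,245); xs=[np.where(m[y,150:185])[0].max()+150 for y in ys]
k=np.polyfit(ys,xs,1); e=[ray("top",(np.polyval(k,y),y),.184) for y in(203,244)]; d=e[0]-e[1]; print("lip front dir yaw",np.degrees(np.arctan2(d[1],d[0])),e)
```

```text
top pad [378. 254.] [377.4 254. ] 95 68
top bar [362.  252.4] [361.4 252.3] 227 179
top s-31,-37 [375.5 238.7] [375.  238.5] 147 129
top s-31,37 [372.5 268.3] [371.9 268.2] 147 124
top s29,-37 [356.1 237.6] [355.3 237.3] 140 118
top s29,37 [353.1 266.5] [352.3 266.3] 141 114
scene pad [243.7 274.4] [259.7 266.1] 88 155
scene bar [260.  267.7] [259.7 266.1] 348 155
scene s-31,-37 [256.3 283.3] [255.6 283.8] 201 100
scene s-31,37 [239.1 259.1] [238.  259.3] 186 89
scene s29,-37 [276.3 281.3] [275.4 281.5] 180 84
scene s29,37 [259.2 258.3] [238.  259.3] 166 89
both [ 0.4515 -0.3121  0.0696] 82.96 [[-0.1, -0.1], [-0.0, -0.1], [-0.0, 0.0], [0.1, 0.1], [0.0, 0.1]]
top [ 0.4515 -0.3121  0.0696] 82.96 [[-0.1, -0.1], [-0.0, -0.1], [-0.0, 0.0], [0.1, 0.1], [0.0, 0.1]]
top [163.79082169 223.10060068] [163.28627968 223.02110818] 770.364676409401 758
scene [434.47226451 148.51123252] [434.75495495 149.52072072] 511.07834799890406 555
[0.52881538 0.10864639] [ 0.44326306 -0.34953958  0.09550071 -0.81460361]
[0.52800636 0.1097004 ] [-5.54921087e-08  7.90609874e-07]
[0.53040623 0.10633933] [-2.48903149e-06 -1.74044138e-06]
lip front dir yaw 1.978831579834486 [array([0.57259263, 0.15990042, 0.184     ]), array([0.47597896, 0.15656233, 0.184     ])]
```

Run:
```python
from ov import *
def hc(n,P,T,t):
    q=proj(n,(np.array(P)/1000)@T.T+t).astype(np.float32); m=cv2.moments(cv2.convexHull(q)); return np.array([m['m10'],m['m01']])/m['m00']
cyl=lambda x,y:circ(x,y,6,15)+circ(x,y,26,15)
bar=[(a,b,c) for a in(-7,7) for b in(-22,22) for c in(6,42)]
mk=lambda x:(R.from_euler('ZY',[x[3],np.radians(40)]).as_matrix(),x[:3])
O=[("top",rect((-48,-24),(-15,15),6),(377.4,254)),("top",bar,(361.4,252.3)),("top",cyl(-31,-37),(375,238.5)),("top",cyl(-31,37),(371.9,268.2)),("top",cyl(29,-37),(355.3,237.3)),("top",cyl(29,37),(352.3,266.3)),
("scene",cyl(-31,-37),(255.6,283.8)),("scene",cyl(-31,37),(238,259.3)),("scene",cyl(29,-37),(275.4,281.5))]
s0=cv2.imread("pics/scene0.png"); h=cv2.cvtColor(s0,cv2.COLOR_BGR2HSV)
b=cv2.inRange(h,(105,90,30),(130,255,255)); k,l,st,ce=cv2.connectedComponentsWithStats(b)
for i in range(1,k):
    if st[i,4]>15 and 225<ce[i,0]<290 and 240<ce[i,1]<300:
        print(ce[i],st[i,4]); O.append(("scene",bar if st[i,4]>150 else rect((-48,-24),(-15,15),6),ce[i]))
g=lambda x:np.concatenate([hc(n,P,*mk(x))-c for n,P,c in O])
s=least_squares(g,[.4515,-.3121,.065,1.45],x_scale=[.01,.01,.01,.1],diff_step=1e-4,loss='soft_l1',f_scale=.5)
print(s.x[:3].round(4),np.degrees(s.x[3]).round(2),g(s.x).reshape(-1,2).round(1).tolist())
T,t=mk(s.x); print("grip",T@[0,0,.03]+t); Rt=np.c_[-T[:,1],-T[:,0],-T[:,2]]; 
# tool: z=-n, y=±tray x
for sg in(1,-1):
    Rg=np.c_[np.cross(sg*T[:,0],-T[:,2]),sg*T[:,0],-T[:,2]]
    print(sg,Rg.round(3).tolist(),"TCP",(T@[0,0,.011]+t).round(4))
    from workcell import monitor
    S=monitor.get_state(); print("rotvec tool deg",R.from_matrix(S['tool_rot'].T@Rg).as_rotvec(degrees=True).round(1))
```

```text
[259.84615385 265.88687783] 221
[244.42553191 273.9787234 ] 47
[ 0.4512 -0.3138  0.0593] 82.58 [[0.2, 0.1], [0.3, 0.1], [0.3, 0.3], [0.1, 0.1], [0.6, 0.3], [0.3, 0.1], [0.9, -0.6], [1.6, -0.4], [1.2, -0.2], [0.5, 1.7], [-0.4, 0.2]]
grip [ 0.45373739 -0.29468858  0.08229323]
1 [[-0.992, 0.099, -0.083], [0.129, 0.76, -0.637], [-0.0, -0.643, -0.766]] TCP [ 0.4522 -0.3068  0.0677]
rotvec tool deg [ 39.7  -5.2 -14.1]
-1 [[0.992, -0.099, -0.083], [-0.129, -0.76, -0.637], [0.0, 0.643, -0.766]] TCP [ 0.4522 -0.3068  0.0677]
rotvec tool deg [ -7.4 -56.7 156. ]
```

```bash
cat > plan.py <<'E'
import numpy as np, sys
from scipy.spatial.transform import Rotation as R
from workcell import monitor
def frame(yaw,pitch): return R.from_euler('ZY',[yaw,pitch],degrees=True).as_matrix()   # tray frame
def tool(T): return np.c_[np.cross(T[:,0],-T[:,2]),T[:,0],-T[:,2]]
def plan(p,Rg,N,start=None):
    s=monitor.get_state() if start is None else start
    p0,R0=s['tool_pos'],s['tool_rot']
    w=R.from_matrix(R0.T@Rg).as_rotvec()/N; A=sum(np.linalg.matrix_power(R.from_rotvec(w).as_matrix(),k) for k in range(N))
    d=np.linalg.solve(A,R0.T@(np.array(p)-p0))
    print(N,"rows xyz",(d/.12).round(3).tolist(),"twist",(np.degrees(w)/6).round(3).tolist(),"mm/row",(np.linalg.norm(d)*1e3).round(1))
    return dict(tool_pos=np.array(p),tool_rot=Rg)
def st():
    s=monitor.get_state(); print("t",s['t'],"p",s['tool_pos'].round(4),"F",s['contact_force'].round(1),"M",s['moment'].round(2),"gap",round(s['finger_gap'],3),"g",round(s['grasp_force'],1)); return s
E
python3 - <<'E'
from plan import *
T=frame(82.6,40);t=np.array([.4513,-.3131,.063])
s=plan([.36,.0,.32],tool(T),20)
plan(t+T@[0,0,.013+.06],tool(T),10,s); print(t+T@[0,0,.073])
E
```

```text
20 rows xyz [-0.118, -0.194, 0.029] twist [0.331, -0.043, -0.118] mm/row 27.5
10 rows xyz [-0.109, -0.053, 0.263] twist [0.0, 0.0, 0.0] mm/row 34.8
[ 0.45734354 -0.26656732  0.11892124]
```

```bash
for i in 1 2 3 4; do python3 -m pendant '{"xyz":[[-0.118,-0.194,0.029],[-0.118,-0.194,0.029],[-0.118,-0.194,0.029],[-0.118,-0.194,0.029],[-0.118,-0.194,0.029]],"twist":[[0.331,-0.043,-0.118],[0.331,-0.043,-0.118],[0.331,-0.043,-0.118],[0.331,-0.043,-0.118],[0.331,-0.043,-0.118]]}' 0 30 | tail -c 500; done
python3 - <<'E'
from plan import *
st(); T=frame(82.6,40);t=np.array([.4513,-.3131,.063]); plan(t+T@[0,0,.073],tool(T),10)
E
```

```text
t: 0.52
tool_pos: [0.2321, 0.3733, 0.2222]
tool_rot: [[-0.948, 0.315, -0.04], [0.317, 0.933, -0.172], [-0.017, -0.176, -0.984]]
contact_force: [-0.2, -0.1, -0.6]
finger_gap: 1.001
grasp_force: 0.0
t: 0.93
tool_pos: [0.2654, 0.2408, 0.2352]
tool_rot: [[-0.967, 0.246, -0.067], [0.254, 0.906, -0.338], [-0.022, -0.344, -0.939]]
contact_force: [0.6, -0.4, 0.3]
finger_gap: 0.998
grasp_force: 0.0
t: 1.35
tool_pos: [0.3076, 0.1145, 0.2683]
tool_rot: [[-0.982, 0.173, -0.082], [0.191, 0.848, -0.495], [-0.016, -0.501, -0.865]]
contact_force: [-0.1, 0.2, 0.1]
finger_gap: 0.999
grasp_force: 0.0
t: 1.77
tool_pos: [0.3593, -0.0017, 0.3198]
tool_rot: [[-0.992, 0.098, -0.083], [0.128, 0.759, -0.638], [0.001, -0.644, -0.765]]
contact_force: [-0.8, 1.0, 1.0]
finger_gap: 1.0
grasp_force: 0.0
t 1.7667 p [ 0.3593 -0.0017  0.3198] F [-0.8  1.   1. ] M [ 0.26 -0.08  0.03] gap 1.0 g 0.0
10 rows xyz [-0.109, -0.052, 0.262] twist [-0.001, -0.0, 0.001] mm/row 34.7
```

Tracking is accurate. Go to the hover pose and look.

```bash
for i in 1 2; do python3 -m pendant '{"xyz":[[-0.109,-0.052,0.262],[-0.109,-0.052,0.262],[-0.109,-0.052,0.262],[-0.109,-0.052,0.262],[-0.109,-0.052,0.262]],"twist":[[0,0,0],[0,0,0],[0,0,0],[0,0,0],[0,0,0]]}' >/dev/null; done
python3 - <<'E'
from plan import *; from ov import *
from workcell import optics
s=st(); im={n:optics.camera(n) for n in M}
for n in M: cv2.imwrite(f"pics/{n}1.png",im[n])
G=[[(0,0,0)]*2]
for n in M:
    print(n,proj(n,[s['tool_pos'],s['tool_pos']-.019*s['tool_rot'][:,2]]))
c1=crop(im["top"],325,200,75,95,6); c2=crop(im["scene"],215,205,80,110,4)
for c,n,x0,y0,k in((c1,"top",325,200,6),(c2,"scene",215,205,4)):
    for L in((0,0,0),(0,.0,.06)):
        q=(proj(n,[s['tool_pos']+s['tool_rot']@np.array(L)])[0]-[x0-.5,y0-.5])*k
        cv2.drawMarker(c,tuple(q.round().astype(int)),(0,255,0),0,9)
cv2.imwrite("pics/h1.png",side(c1,c2))
E
```

```text
t 2.6 p [ 0.4569 -0.2662  0.1172] F [ 0.7 -0.1  0.9] M [ 0.3  -0.09  0.03] gap 1.001 g 0.0
top [[349.91705912 250.56962272]
 [345.32627886 249.77873126]]
scene [[271.17877992 250.43280747]
 [275.4515687  243.93437423]]
```

View pics/h1.png

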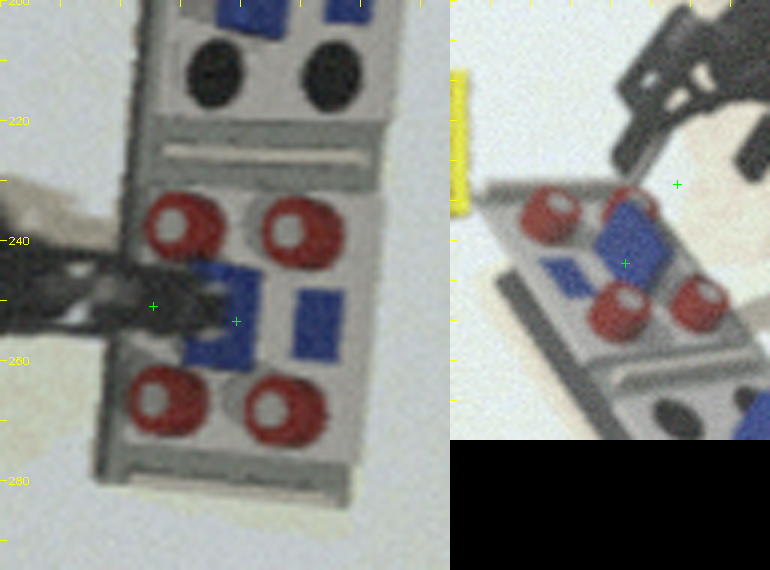

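```bash
python3 -m pendant '{"xyz":[[0,0,0.1],[0,0,0.1],[0,0,0.1],[0,0,0.06],[0,0,0]],"twist":[[0,0,0],[0,0,0],[0,0,0],[0,0,0],[0,0,0]]}'; python3 -m pendant '{"xyz":[[0,0,0.05],[0,0,0.04],[0,0,0.03],[0,0,0.02],[0,0,0]],"twist":[[0,0,0],[0,0,0],[0,0,0],[0,0,0],[0,0,0]]}'
python3 - <<'E'
from plan import *
T=frame(82.6,40);s=st();print(T.T@(s['tool_pos']-[.4513,-.3131,.063]), (T.T@s['tool_rot']).round(3))
E
```

```text
t: 3.12
tool_pos: [0.4526, -0.2928, 0.0843]
tool_rot: [[-0.992, 0.098, -0.084], [0.129, 0.761, -0.636], [0.001, -0.642, -0.767]]
contact_force: [-0.8, 0.3, -0.2]
finger_gap: 1.0
grasp_force: 0.0
t: 3.53
tool_pos: [0.4518, -0.3033, 0.0722]
tool_rot: [[-0.992, 0.099, -0.083], [0.129, 0.76, -0.637], [0.0, -0.642, -0.767]]
contact_force: [0.0, 0.0, -0.6]
finger_gap: 1.001
grasp_force: 0.0
t 3.5333 p [ 0.4518 -0.3033  0.0722] F [ 0.   0.  -0.6] M [ 0.34 -0.03 -0.05] gap 1.001 g 0.0
[0.00157342 0.00078249 0.01339011] [[-0.     1.     0.001]
 [ 1.     0.     0.   ]
 [ 0.     0.001 -1.   ]]
```

```bash
Z='[0,0,0]'; python3 -m pendant '{"xyz":[[0,0,0],[0,0,0],[0,0,0],[0,0,0],[0,0,0]],"twist":[[0,0,0],[0,0,0],[0,0,0],[0,0,0],[0,0,0]]}' 0.7 20; python3 -m pendant '{"xyz":[[0,0,0],[0,0,0],[0,0,0],[0,0,0],[0,0,0]],"twist":[[0,0,0],[0,0,0],[0,0,0],[0,0,0],[0,0,0]]}' 1 20;  python3 -m pendant '{"xyz":[[0,0,0],[0,0,0],[0,0,0],[0,0,0],[0,0,0]],"twist":[[0,0,0],[0,0,0],[0,0,0],[0,0,0],[0,0,0]]}' 1 20; python3 -c "
from plan import *
st()"
```

```text
t: 3.95
tool_pos: [0.4519, -0.3031, 0.0727]
tool_rot: [[-0.992, 0.099, -0.082], [0.129, 0.76, -0.637], [-0.0, -0.642, -0.767]]
contact_force: [0.2, -0.2, -0.2]
finger_gap: 0.309
grasp_force: 0.0
t: 4.37
tool_pos: [0.4521, -0.3042, 0.0738]
tool_rot: [[-0.992, 0.099, -0.082], [0.129, 0.758, -0.639], [-0.001, -0.644, -0.765]]
contact_force: [-1.4, -4.3, 6.4]
finger_gap: 0.16
grasp_force: 24.1
t: 4.78
tool_pos: [0.4521, -0.3042, 0.0738]
tool_rot: [[-0.992, 0.099, -0.082], [0.128, 0.758, -0.639], [-0.001, -0.644, -0.765]]
contact_force: [-2.1, -3.4, 5.9]
finger_gap: 0.163
grasp_force: 24.1
t 4.7833 p [ 0.4521 -0.3042  0.0738] F [-2.1 -3.4  5.9] M [-0.73  0.34  0.01] gap 0.163 g 24.1
```

```bash
python3 -m pendant '{"xyz":[[0,-0.02,0],[0,0,0],[0,0,0],[0,0,-0.02],[0,0,-0.04]],"twist":[[0,0,0],[0,0,0],[0,0,0],[0,0,0],[0,0,0]]}' 1 70; python3 -m pendant '{"xyz":[[0,0,-0.06],[0,0,-0.1],[0,0,-0.15],[0,0,-0.15],[0,0,0]],"twist":[[0,0,0],[0,0,0],[0,0,0],[0,0,0],[0,0,0]]}' 1 70;  python3 - <<'E'
from plan import *
s=st()
# stage
Y=91.95; S=np.array([.5283,.1088,.17]); F=frame(Y,0)
# tray pose for pitch th with tongue-bottom tip at stage coords (xt,zt); grip offset h: TCP height over underside
h=.013
def tcp(xt,zt,th):
    T=frame(Y,th); return S+F@[xt,0,zt]-T@[.06,0,0]+T@[0,0,h],tool(T)
a=plan([.45,-.10,.36],tool(frame(Y,20)),12)
b=plan(*tcp(.040,.05,16),10,a); print(b)
E
```

```text
t: 5.2
tool_pos: [0.4517, -0.3001, 0.0789]
tool_rot: [[-0.992, 0.098, -0.084], [0.129, 0.761, -0.636], [0.001, -0.641, -0.767]]
contact_force: [-0.2, 0.5, -4.0]
finger_gap: 0.151
grasp_force: 69.3
t: 5.62
tool_pos: [0.4579, -0.2636, 0.1247]
tool_rot: [[-0.992, 0.1, -0.078], [0.127, 0.76, -0.638], [-0.004, -0.643, -0.766]]
contact_force: [0.3, 0.2, -3.2]
finger_gap: 0.148
grasp_force: 69.5
t 5.6167 p [ 0.4579 -0.2636  0.1247] F [ 0.3  0.2 -3.2] M [ 0.76 -0.17  0.07] gap 0.148 g 69.5
12 rows xyz [0.013, 0.014, -0.199] twist [-0.277, -0.062, -0.113] mm/row 24.0
10 rows xyz [-0.071, 0.181, 0.038] twist [-0.067, -0.0, -0.0] mm/row 23.8
{'tool_pos': array([0.52877953, 0.09471574, 0.24903464]), 'tool_rot': array([[-9.99420902e-01, -3.27091887e-02,  9.37920892e-03],
       [-3.40273505e-02,  9.60705031e-01, -2.75477735e-01],
       [ 5.20417043e-18, -2.75637356e-01, -9.61261696e-01]])}
```

```bash
for i in 1 2; do python3 -m pendant '{"xyz":[[0.013,0.014,-0.199],[0.013,0.014,-0.199],[0.013,0.014,-0.199],[0.013,0.014,-0.199],[0.013,0.014,-0.199]],"twist":[[-0.277,-0.062,-0.113],[-0.277,-0.062,-0.113],[-0.277,-0.062,-0.113],[-0.277,-0.062,-0.113],[-0.277,-0.062,-0.113]]}' >/dev/null; done;  python3 -m pendant '{"xyz":[[0.013,0.014,-0.199],[0.013,0.014,-0.199]],"twist":[[-0.277,-0.062,-0.113],[-0.277,-0.062,-0.113]]}'
for i in 1 2; do python3 -m pendant '{"xyz":[[-0.071,0.181,0.038],[-0.071,0.181,0.038],[-0.071,0.181,0.038],[-0.071,0.181,0.038],[-0.071,0.181,0.038]],"twist":[[-0.067,0,0],[-0.067,0,0],[-0.067,0,0],[-0.067,0,0],[-0.067,0,0]]}' ; done
python3 - <<'E'
from plan import *; from ov import *
from workcell import optics
s=st(); im={n:optics.camera(n) for n in M}
for n in M: cv2.imwrite(f"pics/{n}2.png",im[n])
Rt=s['tool_rot']; T=np.c_[Rt[:,1],Rt[:,0],-Rt[:,2]]; t=s['tool_pos']-T@[0,0,.013]
T[:,1]=np.cross(T[:,2],T[:,0])
T2=frame(91.95,0);p2=np.array([.5283,.1088,.17])
def both(n,x0,y0,w,h,k):
    return ov(n,im[n],x0,y0,w,h,k,T,t,TR)
cv2.imwrite("pics/g1.png",side(both("top",145,180,100,90,4),both("scene",355,90,110,120,3)))
E
```

```text
t: 6.62
tool_pos: [0.4489, -0.1006, 0.3575]
tool_rot: [[-0.999, -0.033, 0.007], [-0.033, 0.94, -0.339], [0.004, -0.339, -0.941]]
contact_force: [-0.2, -0.1, -3.0]
finger_gap: 0.147
grasp_force: 69.4
t: 7.03
tool_pos: [0.4887, -0.0041, 0.2986]
tool_rot: [[-0.999, -0.032, 0.006], [-0.032, 0.951, -0.308], [0.004, -0.308, -0.952]]
contact_force: [0.5, 0.1, -3.4]
finger_gap: 0.152
grasp_force: 69.4
t: 7.45
tool_pos: [0.5281, 0.0943, 0.2447]
tool_rot: [[-0.999, -0.032, 0.005], [-0.032, 0.961, -0.274], [0.004, -0.274, -0.962]]
contact_force: [-0.2, -0.1, -4.0]
finger_gap: 0.152
grasp_force: 69.4
t 7.45 p [0.5281 0.0943 0.2447] F [-0.2 -0.1 -4. ] M [0.27 0.   0.01] gap 0.152 g 69.4
```

View pics/g1.png

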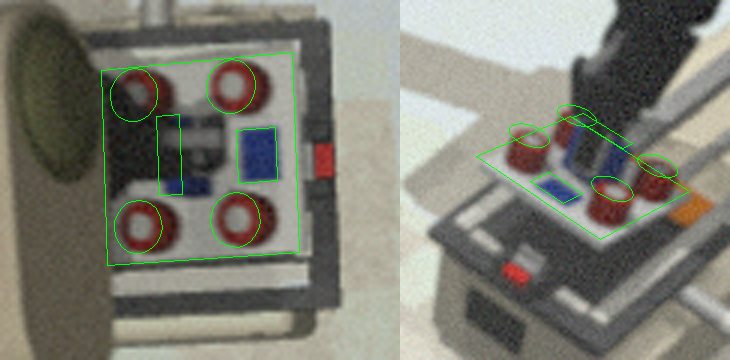

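Run:
```python
from plan import *; from ov import *
def hc(n,P,T,t):
    q=proj(n,(np.array(P)/1000)@T.T+t).astype(np.float32); m=cv2.moments(cv2.convexHull(q)); return np.array([m['m10'],m['m01']])/m['m00'],m['m00']
cyl=lambda x,y:circ(x,y,6,15)+circ(x,y,26,15)
s=monitor.get_state();Rt=s['tool_rot']; T=np.c_[Rt[:,1],np.cross(-Rt[:,2],Rt[:,1]),-Rt[:,2]]; t=s['tool_pos']-T@[0,0,.013]
for n in M:
    h=cv2.cvtColor(cv2.imread(f"pics/{n}2.png"),cv2.COLOR_BGR2HSV)
    bl=cv2.inRange(h,(105,90,30),(130,255,255)); rd=cv2.inRange(h,(0,90,30),(8,255,255))|cv2.inRange(h,(172,90,30),(180,255,255))
    obs=[]
    for nm,mk,P in [("pad",bl,rect((-48,-24),(-15,15),6))]+[(f"s{x},{y}",rd,cyl(x,y)) for x in(-31,29) for y in(-37,37)]:
        q,A=hc(n,P,T,t); k,l,st_,ce=cv2.connectedComponentsWithStats(mk)
        i=min([i for i in range(1,k) if st_[i,4]>20],key=lambda i:np.hypot(*(ce[i]-q)))
        c,_=cv2.findContours((l==i).astype(np.uint8),cv2.RETR_EXTERNAL,cv2.CHAIN_APPROX_NONE);b=np.zeros_like(rd);cv2.drawContours(b,c,-1,1,-1);ys,xs=b.nonzero();c=np.array([xs.mean(),ys.mean()])
        print(n,nm,(c-q).round(2),int(A),len(xs))
        if len(xs)/A>.7: obs.append((P,c))
    if n=="top":
        g=lambda d:np.concatenate([hc(n,P,T,t+np.array([d[0],d[1],0]))[0]-c for P,c in obs])
        r=least_squares(g,[0,0],diff_step=1e-3,x_scale=.01); print("shift world",r.x, "at z",t[2], g(r.x).round(2))
h=cv2.cvtColor(cv2.imread("pics/top0.png"),cv2.COLOR_BGR2HSV); m=cv2.inRange(h,(8,110,60),(28,255,255))
ex=[]
for x in range(159,167):
    y=np.where(m[185:262,x])[0]+185; ex.append((x,y.min(),y.max()))
print(ex)
E=np.array(ex).mean(0); a=ray("top",(E[0],E[1]-.5),.181); b=ray("top",(E[0],E[2]+.5),.181); print(a,b,(a+b)/2,np.linalg.norm(a-b))
g=cv2.cvtColor(cv2.imread("pics/top0.png"),cv2.COLOR_BGR2GRAY).astype(float)
d=np.gradient(g[:,185:205].mean(1)); print([(y,round(v,1)) for y,v in enumerate(d) if 182<y<262 and abs(v)>4])
```

```text
top pad [ 1.27 -0.2 ] 130 102
top s-31,-37 [ 0.84 -0.26] 180 143
top s-31,37 [ 0.79 -0.21] 181 141
top s29,-37 [ 3.12 -1.75] 178 66
top s29,37 [ 1.75 -0.15] 178 106
shift world [ 0.00046297 -0.00216314] at z 0.23071030912564378 [-0.31 -0.02  0.13  0.04  0.18 -0.02]
scene pad [1.08 1.37] 79 53
scene s-31,-37 [ 7.8  -1.73] 206 230
scene s-31,37 [0.5  2.23] 192 101
scene s29,-37 [-7.21  5.95] 191 230
scene s29,37 [-2.36  0.34] 177 41
[(159, np.int64(199), np.int64(247)), (160, np.int64(199), np.int64(247)), (161, np.int64(199), np.int64(247)), (162, np.int64(199), np.int64(247)), (163, np.int64(199), np.int64(247)), (164, np.int64(199), np.int64(247)), (165, np.int64(199), np.int64(247)), (166, np.int64(199), np.int64(247))]
[0.58392393 0.17806358 0.181     ] [0.46819051 0.17798426 0.181     ] [0.52605722 0.17802392 0.181     ] 0.11573344597855297
[(185, np.float64(-11.0)), (186, np.float64(-15.6)), (187, np.float64(-5.4)), (190, np.float64(19.9)), (191, np.float64(29.0)), (192, np.float64(13.0)), (196, np.float64(-18.5)), (197, np.float64(-29.7)), (198, np.float64(-14.3)), (245, np.float64(7.3)), (246, np.float64(29.2)), (247, np.float64(25.8)), (251, np.float64(-8.0)), (252, np.float64(-28.4)), (253, np.float64(-24.4)), (257, np.float64(8.0)), (258, np.float64(28.4)), (259, np.float64(24.4))]
```

```bash
cat > stg.py <<'E'
from plan import *
Y=91.95; S=np.array([.5281,.1088,.17]); F=frame(Y,0); h=.013
def tcp(xt,zt,th,h=h):
    T=frame(Y,th); return S+F@[xt,0,zt]-T@[.06,0,0]+T@[0,0,h],tool(T)
def tip():
    s=st();Rt=s['tool_rot']; T=np.c_[Rt[:,1],np.cross(-Rt[:,2],Rt[:,1]),-Rt[:,2]]
    e=F.T@(s['tool_pos']-T@[0,0,h]+T@[.06,0,0]-S); r=R.from_matrix(F.T@T).as_euler('ZYX',degrees=True)
    print("tip mm",(e*1e3).round(2),"yaw pitch roll",r.round(2),"Fstage",(F.T@s['contact_force']).round(1))
E
python3 - <<'E'
from stg import *
tip(); a=plan(*tcp(.038,.012,15),5)
E
```

```text
t 7.55 p [0.528  0.0952 0.2432] F [ 0.1 -1.1 -4.1] M [ 0.31  0.01 -0.03] gap 0.15 g 69.5
tip mm [40.61  0.78 44.29] yaw pitch roll [ 0.16 15.89  0.44] Fstage [-1.1 -0.1 -4.1]
5 rows xyz [-0.001, 0.01, 0.055] twist [-0.03, -0.013, 0.005] mm/row 6.7
```

```bash
python3 -m pendant '{"xyz":[[-0.001,0.01,0.055],[-0.001,0.01,0.055],[-0.001,0.01,0.055],[-0.001,0.01,0.055],[-0.001,0.01,0.055]],"twist":[[-0.03,-0.013,0.005],[-0.03,-0.013,0.005],[-0.03,-0.013,0.005],[-0.03,-0.013,0.005],[-0.03,-0.013,0.005]]}' >/dev/null;  python3 -m pendant '{"xyz":[[0,0,0],[0,0,0]],"twist":[[0,0,0],[0,0,0]]}' >/dev/null
python3 - <<'E'
from stg import *; from ov import *
from workcell import optics
tip(); plan(*tcp(.038,.004,15),5)
im=optics.camera("scene"); cv2.imwrite("pics/scene3.png",im)
cv2.imwrite("pics/g2.png",crop(im,375,100,100,100,6))
E
```

```text
t 8.1333 p [0.5289 0.0898 0.2119] F [ 0.7 -0.2 -3.4] M [ 0.33  0.02 -0.  ] gap 0.15 g 69.4
tip mm [35.56 -0.39 13.77] yaw pitch roll [-0.24 15.03 -0.21] Fstage [-0.3 -0.7 -3.4]
5 rows xyz [0.0, 0.008, 0.015] twist [-0.001, 0.005, -0.008] mm/row 2.0
```

View pics/g2.png

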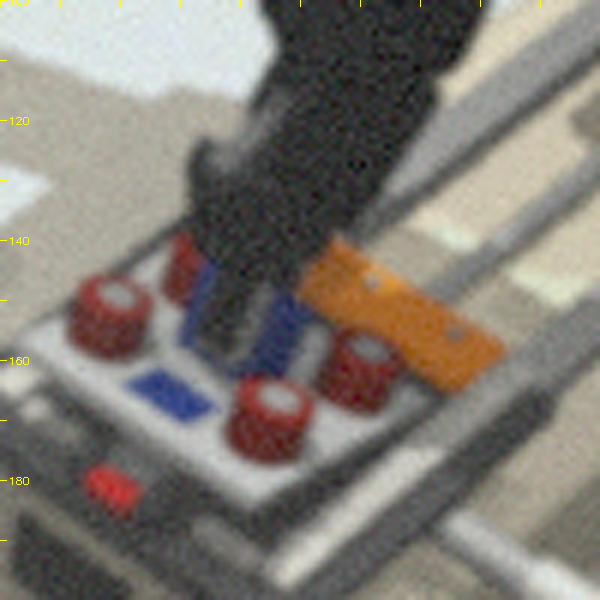

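```bash
for k in 1 2 3 4 5; do python3 -m pendant '{"xyz":[[0,0.004,0.0145],[0,0,0]],"twist":[[0,0,0],[0,0,0]]}' >/dev/null; python3 -c "
from stg import *
tip()" | tail -1; done
```

```text
tip mm [35.97 -0.57 12.24] yaw pitch roll [-0.22 15.03 -0.26] Fstage [-0.2 -0.4 -4.3]
tip mm [36.   -0.46 10.18] yaw pitch roll [-0.21 15.03 -0.23] Fstage [ 0.6 -0.6 -4.3]
tip mm [35.98 -0.43  8.29] yaw pitch roll [-0.21 15.03 -0.22] Fstage [-0.2 -0.3 -4.4]
tip mm [35.98 -0.4   6.42] yaw pitch roll [-0.21 15.03 -0.21] Fstage [-0.3 -0.2 -3.5]
tip mm [36.   -0.42  4.65] yaw pitch roll [-0.21 15.03 -0.22] Fstage [-0.5  1.2 -4.4]
```

```bash
for k in 1 2 3 4 5 6; do python3 -m pendant '{"xyz":[[0,0.002,0.008],[0,0,0]],"twist":[[0,0,0],[0,0,0]]}' >/dev/null; python3 -c "
from stg import *
tip()" | tail -1; done
```

```text
tip mm [35.96 -0.49  3.81] yaw pitch roll [-0.21 15.03 -0.23] Fstage [-1.4  0.9 -4.8]
tip mm [35.97 -0.51  2.84] yaw pitch roll [-0.21 15.02 -0.23] Fstage [-0.9 -0.4 -4.4]
tip mm [35.91 -0.64  1.98] yaw pitch roll [-0.22 15.03 -0.25] Fstage [ 0.   0.2 -3.5]
tip mm [35.82 -0.83  1.56] yaw pitch roll [-0.23 15.04 -0.31] Fstage [-1.3  0.3  0.8]
tip mm [35.66 -1.01  1.25] yaw pitch roll [-0.26 15.05 -0.37] Fstage [-0.2  0.3  7.1]
tip mm [35.43 -1.15  0.88] yaw pitch roll [-0.27 15.08 -0.42] Fstage [-1.8  2.2 12.4]
```

```bash
python3 -m pendant '{"xyz":[[0,-0.007,-0.026],[0,0,0],[0,0,0]],"twist":[[0,0,0],[0,0,0],[0,0,0]]}' >/dev/null
python3 - <<'E'
from stg import *
tip(); plan(*tcp(.050,.0025,15),5)
E
```

```text
t 10.2667 p [0.5289 0.0902 0.1999] F [-0.2  0.2 -5. ] M [0.29 0.05 0.  ] gap 0.148 g 69.7
tip mm [35.97 -0.36  1.84] yaw pitch roll [-0.2  15.01 -0.2 ] Fstage [ 0.3  0.2 -5. ]
5 rows xyz [0.0, 0.022, -0.007] twist [-0.0, 0.005, -0.007] mm/row 2.8
```

```bash
python3 -m pendant '{"xyz":[[0,0.022,-0.007],[0,0.022,-0.007],[0,0.022,-0.007],[0,0.022,-0.007],[0,0.022,-0.007]],"twist":[[0,0.005,-0.007],[0,0.005,-0.007],[0,0.005,-0.007],[0,0.005,-0.007],[0,0.005,-0.007]]}' >/dev/null
python3 - <<'E'
from stg import *
tip(); plan(*tcp(.053,.0022,12.5),4)
E
```

```text
t 10.6833 p [0.5286 0.1044 0.2009] F [-1.  -1.  -5.6] M [ 0.31  0.05 -0.02] gap 0.148 g 69.6
tip mm [50.15 -0.29  2.76] yaw pitch roll [ 0.02 15.03 -0.02] Fstage [-0.9  1.1 -5.6]
4 rows xyz [0.001, 0.005, 0.005] twist [-0.105, 0.001, 0.001] mm/row 0.9
```

```bash
python3 -m pendant '{"xyz":[[0.001,0.005,0.005],[0.001,0.005,0.005],[0.001,0.005,0.005],[0.001,0.005,0.005],[0,0,0]],"twist":[[-0.105,0,0],[-0.105,0,0],[-0.105,0,0],[-0.105,0,0],[0,0,0]]}' >/dev/null; python3 -c "
from stg import *
tip()"; for k in 1 2 3 4 5; do python3 -m pendant '{"xyz":[[0,0.008,-0.002],[0,0,0]],"twist":[[0,0,0],[0,0,0]]}' >/dev/null; python3 -c "
from stg import *
tip()" | tail -1; done
```

```text
t 11.1 p [0.528  0.1053 0.198 ] F [-0.5 -0.3 -3.8] M [ 0.23 -0.02  0.02] gap 0.149 g 69.7
tip mm [52.31  0.15  2.37] yaw pitch roll [-0.03 12.46 -0.03] Fstage [-0.2  0.5 -3.8]
tip mm [53.64  0.1   2.48] yaw pitch roll [-1.000e-02  1.251e+01 -4.000e-02] Fstage [ 0.2  0.4 -4.2]
tip mm [54.81  0.14  2.49] yaw pitch roll [ 1.00e-02  1.25e+01 -4.00e-02] Fstage [ 0.5 -0.3 -3.7]
tip mm [55.82  0.15  2.48] yaw pitch roll [ 1.00e-02  1.25e+01 -4.00e-02] Fstage [-1.   0.  -4.3]
tip mm [56.79  0.18  2.52] yaw pitch roll [ 1.00e-02  1.25e+01 -4.00e-02] Fstage [ 0.3 -0.3 -3.6]
tip mm [57.76  0.16  2.55] yaw pitch roll [ 1.00e-02  1.25e+01 -4.00e-02] Fstage [-0.1  0.5 -3.8]
```

```bash
for k in 1 2 3 4; do python3 -m pendant '{"xyz":[[0,0.007,-0.002],[0,0,0]],"twist":[[0,0,0],[0,0,0]]}' >/dev/null; python3 -c "
from stg import *
tip()" | tail -1; done
```

```text
tip mm [58.59  0.15  2.61] yaw pitch roll [ 1.00e-02  1.25e+01 -4.00e-02] Fstage [-0.2 -0.2 -3.4]
tip mm [59.45  0.15  2.66] yaw pitch roll [ 0.   12.5  -0.04] Fstage [-0.1  0.2 -3.7]
tip mm [60.36  0.16  2.7 ] yaw pitch roll [ 1.00e-02  1.25e+01 -4.00e-02] Fstage [ 0.2 -0.2 -4.1]
tip mm [61.2   0.15  2.77] yaw pitch roll [ 1.00e-02  1.25e+01 -4.00e-02] Fstage [ 0.   0.1 -3.4]
```

```bash
for k in 1 2 3 4; do python3 -m pendant '{"xyz":[[0,0.006,0],[0,0,0]],"twist":[[0,0,0],[0,0,0]]}' >/dev/null; python3 -c "
from stg import *
tip()" | tail -1; done
```

```text
tip mm [61.82  0.16  2.54] yaw pitch roll [ 0.   12.51 -0.03] Fstage [-0.7  0.5 -5.1]
tip mm [62.38  0.19  2.32] yaw pitch roll [-0.   12.53 -0.02] Fstage [-0.8 -0.2 -4.5]
tip mm [62.64  0.22  2.31] yaw pitch roll [-0.02 12.58 -0.02] Fstage [-5.   0.9 -3.3]
tip mm [62.72  0.21  2.32] yaw pitch roll [-0.03 12.65 -0.02] Fstage [-8.1  2.  -1.6]
```

```bash
python3 -m pendant '{"xyz":[[0,-0.01,0.002],[0,0,0],[0,0,0]],"twist":[[0,0,0],[0,0,0],[0,0,0]]}' >/dev/null
python3 - <<'E'
from stg import *
tip(); plan(*tcp(.062,.002,9),6)
E
```

```text
t 13.5167 p [0.5277 0.1156 0.1979] F [-0.3 -3.7 -3.3] M [-0.34  0.11 -0.15] gap 0.15 g 69.7
tip mm [62.55  0.15  2.22] yaw pitch roll [-1.000e-02  1.252e+01 -4.000e-02] Fstage [-3.7  0.4 -3.3]
6 rows xyz [-0.0, -0.002, 0.006] twist [-0.098, 0.001, -0.0] mm/row 0.7
```

```bash
for k in 1 2 3; do python3 -m pendant '{"xyz":[[0,-0.004,0.006],[0,-0.002,0.006],[0,0,0]],"twist":[[-0.098,0,0],[-0.098,0,0],[0,0,0]]}' >/dev/null; python3 -c "
from stg import *
tip()" | tail -1; done; python3 -c "
from stg import *
plan(*tcp(.062,.002,7),4)"
```

```text
tip mm [62.33  0.09  2.  ] yaw pitch roll [-0.   11.23 -0.04] Fstage [-0.8 -0.1 -4.3]
tip mm [61.63  0.14  1.85] yaw pitch roll [-1.000e-02  1.009e+01 -3.000e-02] Fstage [ 0.3 -0.3 -3.9]
tip mm [60.96  0.15  1.74] yaw pitch roll [-0.01  8.93 -0.03] Fstage [-0.3  0.4 -4.2]
4 rows xyz [-0.0, 0.001, 0.003] twist [-0.081, 0.001, -0.0] mm/row 0.4
```

```bash
for k in 1 2; do python3 -m pendant '{"xyz":[[0,0.004,0.003],[0,0.003,0.003],[0,0,0]],"twist":[[-0.081,0,0],[-0.081,0,0],[0,0,0]]}' >/dev/null; python3 -c "
from stg import *
tip()" | tail -1; done; python3 -c "
from stg import *
plan(*tcp(.0622,.0019,5.5),4)"
```

```text
tip mm [62.25  0.13  1.95] yaw pitch roll [-0.    7.97 -0.04] Fstage [-0.6  0.3 -3.7]
tip mm [62.82  0.21  2.03] yaw pitch roll [-0.02  7.05 -0.01] Fstage [-3.5  1.4 -3.3]
4 rows xyz [-0.0, -0.002, 0.004] twist [-0.065, 0.001, -0.001] mm/row 0.5
```

```bash
for k in 1 2 3; do python3 -m pendant '{"xyz":[[0,-0.003,0.004],[0,0,0]],"twist":[[-0.08,0,0],[0,0,0]]}' >/dev/null; python3 -c "
from stg import *
tip();print(monitor.get_state()['moment'].round(2))" | tail -2; done
```

```text
tip mm [62.81  0.19  2.04] yaw pitch roll [-0.01  6.54 -0.02] Fstage [-3.3  1.1 -3.5]
[-0.49  0.15 -0.06]
tip mm [62.82  0.19  2.1 ] yaw pitch roll [ 0.    6.03 -0.02] Fstage [-2.6  0.8 -4.8]
[-0.35  0.12 -0.07]
tip mm [62.83  0.15  2.35] yaw pitch roll [ 0.01  5.53 -0.04] Fstage [-0.8  0.2 -3.2]
[-0.2   0.17 -0.11]
```

```bash
for k in 1 2 3; do python3 -m pendant '{"xyz":[[0,-0.002,0.007],[0,0,0]],"twist":[[-0.07,0,0],[0,0,0]]}' >/dev/null; python3 -c "
from stg import *
tip();print(monitor.get_state()['moment'].round(2))" | tail -2; done
```

```text
tip mm [ 6.287e+01 -1.000e-02  2.380e+00] yaw pitch roll [ 0.02  5.1  -0.1 ] Fstage [ 2.2  0.9 -0.6]
[ 0.08  0.27 -0.12]
tip mm [62.67 -0.23  1.89] yaw pitch roll [ 0.01  4.67 -0.12] Fstage [ 2.8 -0.9 -0.1]
[ 0.47 -0.06  0.01]
tip mm [62.49 -0.3   1.39] yaw pitch roll [-0.    4.23 -0.11] Fstage [ 4.  -1.7  0.7]
[ 0.92 -0.11 -0.02]
```

```bash
python3 -m pendant '{"xyz":[[0,0,0],[0,0,0],[0,0,0]],"twist":[[0,0,0],[0,0,0],[0,0,0]]}' 1 20; python3 -m pendant '{"xyz":[[0,0,0],[0,0,0],[0,0,0],[0,0,0]],"twist":[[0,0,0],[0,0,0],[0,0,0],[0,0,0]]}' 0.65 20; python3 -m pendant '{"xyz":[[0,0,-0.08],[0,0,-0.12],[0,0,-0.15],[0,0,-0.15],[0,0,0]],"twist":[[0,0,0],[0,0,0],[0,0,0],[0,0,0],[0,0,0]]}' 0.65
python3 - <<'E'
from stg import *; from ov import *
from workcell import optics
tip()
# press pad pose: tool vertical; pad at true stage x = -36+1.0 (stage reading offset +1.9)
Tt=frame(Y,0); pad=S+F@[-.036+.0025,0,.05]; plan(pad,tool(Tt),6)
im=optics.camera("scene"); cv2.imwrite("pics/scene4.png",im)
cv2.imwrite("pics/g3.png",crop(im,375,100,100,100,6))
E
```

```text
t: 16.02
tool_pos: [0.5283, 0.1124, 0.1888]
tool_rot: [[-0.999, -0.034, 0.004], [-0.034, 0.997, -0.075], [-0.002, -0.075, -0.997]]
contact_force: [2.3, 4.8, 0.3]
finger_gap: 0.15
grasp_force: 70.4
t: 16.35
tool_pos: [0.5277, 0.1117, 0.1885]
tool_rot: [[-0.999, -0.034, 0.003], [-0.034, 0.997, -0.076], [-0.0, -0.076, -0.997]]
contact_force: [-0.5, 0.6, 0.5]
finger_gap: 0.35
grasp_force: 0.0
t: 16.77
tool_pos: [0.5288, 0.1167, 0.2525]
tool_rot: [[-0.999, -0.034, 0.01], [-0.034, 0.997, -0.076], [-0.007, -0.076, -0.997]]
contact_force: [0.5, -0.1, -0.0]
finger_gap: 0.353
grasp_force: 0.0
t 16.7667 p [0.5288 0.1167 0.2525] F [ 0.5 -0.1 -0. ] M [ 0.06 -0.02  0.02] gap 0.353 g 0.0
tip mm [66.74 -1.06 65.02] yaw pitch roll [-0.01  4.35 -0.42] Fstage [-0.1 -0.5 -0. ]
6 rows xyz [0.002, -0.055, 0.048] twist [-0.121, 0.012, 0.0] mm/row 8.8
```

View pics/g3.png

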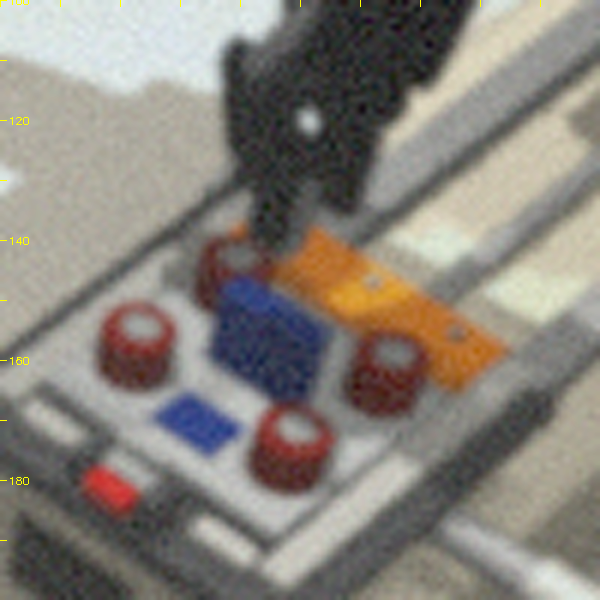

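```bash
python3 -m pendant '{"xyz":[[0.002,-0.09,0],[0.002,-0.09,0],[0.002,-0.09,0.03],[0.002,-0.06,0.08],[0.002,0,0.1]],"twist":[[-0.121,0.012,0],[-0.121,0.012,0],[-0.121,0.012,0],[-0.121,0.012,0],[-0.121,0.012,0]]}' 1 40;python3 -m pendant '{"xyz":[[0,0,0],[0,0,0]],"twist":[[-0.121,0.012,0],[0,0,0]]}'
python3 - <<'E'
from stg import *
s=st(); print((F.T@(s['tool_pos']-S)*1e3).round(1)); plan(S+F@[-.036+.0025,0,.03],tool(frame(Y,0)),5)
E
```

```text
t: 17.23
tool_pos: [0.5278, 0.0749, 0.2248]
tool_rot: [[-0.999, -0.033, -0.005], [-0.033, 0.999, -0.012], [0.006, -0.012, -1.0]]
contact_force: [-0.2, 1.0, -0.2]
finger_gap: -0.002
grasp_force: 0.0
t: 17.4
tool_pos: [0.5274, 0.0759, 0.2246]
tool_rot: [[-0.999, -0.033, -0.009], [-0.033, 0.999, 0.001], [0.009, 0.001, -1.0]]
contact_force: [-0.3, -0.2, 0.1]
finger_gap: 0.001
grasp_force: 0.0
t 17.4 p [0.5274 0.0759 0.2246] F [-0.3 -0.2  0.1] M [ 0.03 -0.01  0.05] gap 0.001 g 0.0
[-32.9   1.9  54.6]
5 rows xyz [-0.003, -0.001, 0.041] twist [0.003, -0.018, -0.002] mm/row 4.9
```

```bash
python3 -m pendant '{"xyz":[[-0.003,-0.004,0.045],[-0.003,-0.004,0.045],[-0.003,-0.004,0.045],[-0.003,-0.004,0.045],[-0.003,-0.004,0.045]],"twist":[[0.003,-0.018,-0.002],[0.003,-0.018,-0.002],[0.003,-0.018,-0.002],[0.003,-0.018,-0.002],[0.003,-0.018,-0.002]]}' >/dev/null; for k in 1 2 3 4 5 6 7 8; do python3 -m pendant '{"xyz":[[0,0,0.01],[0,0,0]],"twist":[[0,0,0],[0,0,0]]}' >/dev/null; python3 -c "
from stg import *
s=monitor.get_state(); print((F.T@(s['tool_pos']-S)*1e3).round(1),(F.T@s['contact_force']).round(1))"; done
```

```text
[-35.   -0.1  26.9] [-0.5  0.6  0.4]
[-35.   -0.3  26.2] [ 0.3 -0.1  0. ]
[-35.   -0.3  24.9] [ 0.   0.  -0.5]
[-35.   -0.2  23.6] [-0.2 -0.2 -0.9]
[-35.   -0.2  22.4] [ 0.3 -0.3 -0.7]
[-35.   -0.2  21.1] [ 0.5 -0.7 -0.2]
[-35.   -0.2  19.9] [ 0.3 -0.3 -0.3]
[-35.   -0.2  18.8] [-0.6  0.5  0.1]
```

```bash
for k in 1 2 3 4 5 6 7; do python3 -m pendant '{"xyz":[[0,0,0.01],[0,0,0]],"twist":[[0,0,0],[0,0,0]]}' >/dev/null; python3 -c "
from stg import *
s=monitor.get_state(); print((F.T@(s['tool_pos']-S)*1e3).round(1),(F.T@s['contact_force']).round(1))"; done
```

```text
[-35.   -0.2  17.5] [ 0.1 -0.  -0.4]
[-35.   -0.2  16.3] [-1.1  0.4 -0.4]
[-35.   -0.2  15.1] [-0.7 -0.2  0.1]
[-35.   -0.2  13.9] [-0.3 -0.5 -0.4]
[-35.   -0.2  12.7] [ 0.2 -0.3  0.2]
[-35.   -0.2  11.5] [0.1 0.  0.4]
[-35.   -0.2  10.4] [ 0.1 -0.9  0.1]
```

```bash
for k in 1 2 3 4 5 6; do python3 -m pendant '{"xyz":[[0,0,0.007],[0,0,0]],"twist":[[0,0,0],[0,0,0]]}' >/dev/null; python3 -c "
from stg import *
s=monitor.get_state(); print((F.T@(s['tool_pos']-S)*1e3).round(1),(F.T@s['contact_force']).round(1))"; done
```

```text
[-35.   -0.3   9.6] [ 0.4 -0.1  0. ]
[-35.   -0.2   8.7] [-0.3 -0.1  0.8]
[-35.   -0.2   7.9] [-0.5 -0.5 -0.1]
[-35.   -0.3   7. ] [ 0.2  0.5 -0.2]
[-35.   -0.3   6.2] [ 0.7 -0.7 -0.2]
[-35.   -0.3   6.1] [0.2 1.5 5.4]
```

```bash
for k in 1 2 3; do python3 -m pendant '{"xyz":[[0,0,0.008],[0,0,0]],"twist":[[0,0,0],[0,0,0]]}' >/dev/null; python3 -c "
from stg import *
s=monitor.get_state(); print((F.T@(s['tool_pos']-S)*1e3).round(1),(F.T@s['contact_force']).round(1))"; done
python3 -m pendant '{"xyz":[[0,0,-0.06],[0,0,-0.15],[0,0,-0.25],[0,0,-0.3],[0,0,-0.3]],"twist":[[0,0,0],[0,0,0],[0,0,0],[0,0,0],[0,0,0]]}'>/dev/null
python3 -m pendant '{"xyz":[[0,-0.3,-0.1],[0,-0.3,-0.1],[0,-0.3,-0.1],[0,-0.3,0],[0,0,0]],"twist":[[0,0,0],[0,0,0],[0,0,0],[0,0,0],[0,0,0]]}'
python3 - <<'E'
from ov import *; from plan import frame
from workcell import optics
im={n:optics.camera(n) for n in M}
for n in M: cv2.imwrite(f"pics/{n}5.png",im[n])
T=frame(91.95,0);p=np.array([.528,.1088-.0015,.17])
a=side(crop(im["top"],150,185,85,75,5),crop(im["scene"],375,125,90,75,4))
b=side(ov("top",im["top"],150,185,85,45,5,T,p,TR),ov("scene",im["scene"],375,125,90,56,4,T,p,TR))
cv2.imwrite("pics/g4.png",np.vstack([a,b])[:600,:800])
E
```

```text
[-35.   -0.4   6. ] [ 0.9  3.5 11.6]
[-35.   -0.4   6. ] [ 0.6  7.4 19.3]
[-35.   -0.4   5.9] [ 0.6 10.8 25.8]
t: 22.65
tool_pos: [0.5345, -0.0752, 0.336]
tool_rot: [[-1.0, -0.03, 0.003], [-0.03, 1.0, -0.003], [-0.003, -0.003, -1.0]]
contact_force: [0.9, 0.6, -0.2]
finger_gap: -0.002
grasp_force: 0.0
```

View pics/g4.png

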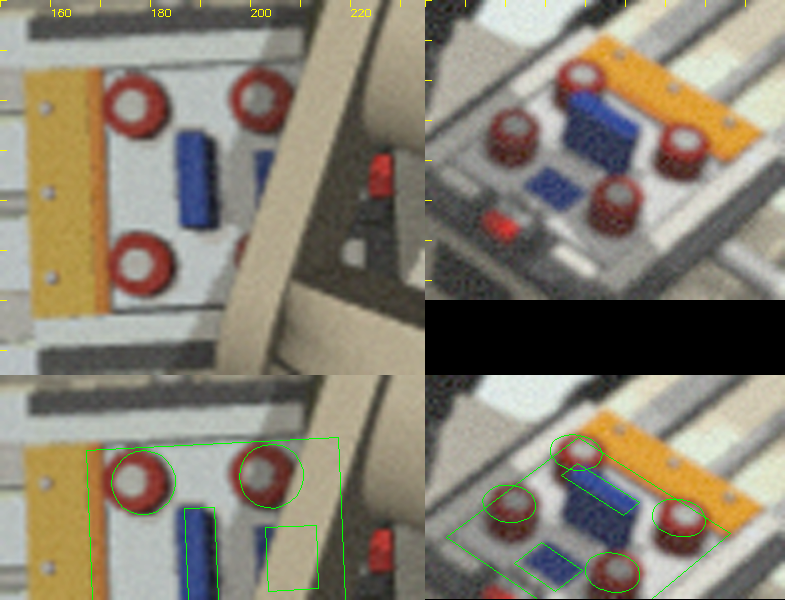

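```bash
python3 - <<'E'
import cv2,numpy as np
for n,(x,y,w,h) in {"top":(218,208,16,24),"scene":(380,170,25,20)}.items():
    for k in (0,4,5):
        im=cv2.imread(f"pics/{n}{k}.png")
        if im is None: continue
        hs=cv2.cvtColor(im,cv2.COLOR_BGR2HSV)[y:y+h,x:x+w]; m=cv2.inRange(hs,(0,140,90),(6,255,255))|cv2.inRange(hs,(174,140,90),(180,255,255)); q=np.argwhere(m); print(n,k,(q.mean(0)[::-1]+[x,y]).round(2),len(q))
E
python3 -m pendant '{"xyz":[[0,-0.2,-0.2],[0,-0.2,-0.2],[0.2,-0.2,-0.1],[0.2,-0.2,0],[0,0,0]],"twist":[[0,0,0],[0,0,0],[0,0,0],[0,0,0],[0,0,0]]}'
python3 -m pendant '{"xyz":[[0,-0.2,0],[0,-0.2,0],[0,-0.2,0],[0,-0.2,0],[0,0,0]],"twist":[[0,0,0],[0,0,0],[0,0,0],[0,0,0],[0,0,0]]}'
python3 - <<'E'
from crop import *
from workcell import optics
im={n:optics.camera(n) for n in("top","scene")}
cv2.imwrite("pics/g5.png",side(crop(im["top"],150,185,85,75,5),crop(im["scene"],380,150,60,60,6)))
E
```

```text
top 0 [225.5 219.5] 32
top 5 [225.92 217.42] 12
scene 0 [393.38 180.66] 29
scene 4 [392.94 180.97] 33
scene 5 [394.17 181.  ] 24
t: 23.17
tool_pos: [0.4874, -0.1694, 0.3969]
tool_rot: [[-0.999, -0.033, 0.003], [-0.033, 0.999, -0.003], [-0.003, -0.003, -1.0]]
contact_force: [-0.3, -0.1, -0.7]
finger_gap: -0.0
grasp_force: 0.0
t: 23.58
tool_pos: [0.4933, -0.2654, 0.3946]
tool_rot: [[-0.999, -0.033, 0.001], [-0.033, 0.999, -0.0], [-0.001, -0.0, -1.0]]
contact_force: [0.4, 0.4, -0.3]
finger_gap: 0.003
grasp_force: 0.0[ WARN:0@0.026] global loadsave.cpp:275 findDecoder imread_('pics/top4.png'): can't open/read file: check file path/integrity
```

View pics/g5.png

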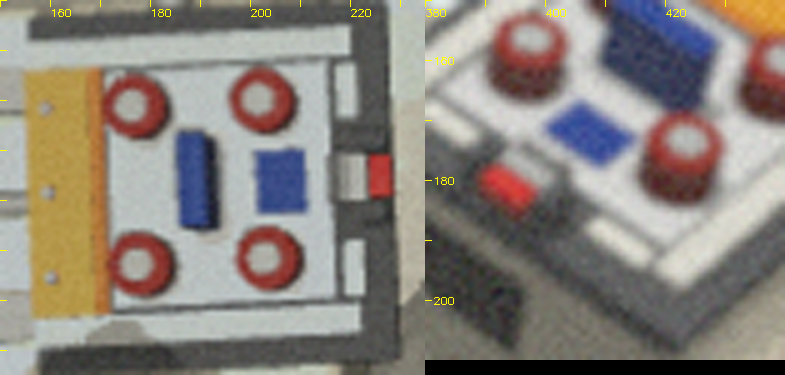

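The tray lies level under the lip. The catch's red end is back at its home pixel (225.9, 220) and its nose overlaps the front edge at (217, 220). The gripper is clear.

```bash
python3 -c "
from workcell import order
print(order.job_done())"
```

```text
the job is handed in; nothing more can be done
None
```

The tray with the four red specimens is in the tester: its tongue is under the orange lip, it lies flat with the catch home over its front edge, and it is released. The catch had evidently already snapped in as I swung the front down and let go, so my later press on the pad (up to about 26 N) only confirmed it was fully home. I handed the job in at about 24 s.

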